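Grade the spring plungers and lock away the weak one

TASK

Test the three spring plungers on the green mat one after another, starting with the one nearest the robot and working outwards, by pressing each red cap straight down with the same light push of about 5 N. Slide the weakest one (the one that sinks deepest) along the bench, without lifting it, upright into the reject bay, then push the bay's gate shut until its roller catch snaps. Leave the two good plungers standing where they are, and do not disturb the other things on the bench.

Things in the scene. Friction and masses are not known exactly. Their poses are not given: they have to be found in the camera images.
- test_mat: flat green mat printed on the bench, 340 x 130 mm, no height to speak of, fixed. Origin: its centre; its x axis (the long side) runs away from the robot along the row of three plungers, which stand about 105 mm apart at about -105, 0 and +105 mm. x = -105 mm is the nearest.
- unit_a: one of three look-alike spring plungers; which stands where changes. Steel cylinder, 50 mm diameter, 38 mm high, about 0.34 kg, loose and upright, with a flat red cap (26 mm diameter, 6 mm thick) on a 14 mm brass stem in its middle; the cap's top is 68 mm above the bench when not pressed. Origin: centre of the underside, z up.
- unit_b: one of three look-alike spring plungers; which stands where changes. Steel cylinder, 50 mm diameter, 38 mm high, about 0.34 kg, loose and upright, with a flat red cap (26 mm diameter, 6 mm thick) on a 14 mm brass stem in its middle; the cap's top is 68 mm above the bench when not pressed. Origin: centre of the underside, z up.
- unit_c: one of three look-alike spring plungers; which stands where changes. Steel cylinder, 50 mm diameter, 38 mm high, about 0.34 kg, loose and upright, with a flat red cap (26 mm diameter, 6 mm thick) on a 14 mm brass stem in its middle; the cap's top is 68 mm above the bench when not pressed. Origin: centre of the underside, z up.
- plunger_a (a joint): how far the cap of unit_a is pressed down, m: 0 up, 0.024 at its bottom stop. Springs back by itself. Every spring starts moving at 1 N; a 5 N push sinks the three plungers by about 5, 8 and 17 mm (in some order), the deepest being the weakest.
- plunger_b (a joint): how far the cap of unit_b is pressed down, m: 0 up, 0.024 at its bottom stop. Springs back by itself. Every spring starts moving at 1 N; a 5 N push sinks the three plungers by about 5, 8 and 17 mm (in some order), the deepest being the weakest.
- plunger_c (a joint): how far the cap of unit_c is pressed down, m: 0 up, 0.024 at its bottom stop. Springs back by itself. Every spring starts moving at 1 N; a 5 N push sinks the three plungers by about 5, 8 and 17 mm (in some order), the deepest being the weakest.
- reject_bay: fixed plywood pen with a red floor patch, open on top: walls 60 mm high, 10 mm thick, at -x, +x and -y; inside 130 x 130 mm, the bench is its floor. Its open front, +y, towards the mat, is closed by the gate. Origin: centre of the inside at bench level; x across the front, y out of the front.
- catch (a point): white roller of the sprung catch in a steel bracket outside the bay's front corner at -x (bracket: bay x from -75 to -109 mm, y 44 to 89 mm, 10 to 50 mm high), clear of the opening. Point: the roller's axis, 30 mm high.
- gate_hinge (a point): the gate's upright hinge axis, at the +x front corner of the bay (bay frame x = 75 mm, y = 72 mm), 30 mm above the bench.
- gate (a joint): gate angle, rad: 0 shut (panel along the bay's -x from the hinge), grows as its free end swings out to +y, then +x; at most 2.1; starts open, 1.75 to 2.0. Wooden panel 145 mm long, 12 mm thick, 59 mm high, centred on the hinge axis. Turns easily, stays where left; over the last 0.1 rad it must be forced past the roller (about 7 N at 100 mm from the hinge), then snaps to 0.
- gate_push (a point): point on the gate's outer face (the face away from the bay when shut), 100 mm from the hinge, 30 mm above the bench, marked by the red patch's end; moves with the gate.
- glue: white glue bottle, 52 mm diameter, 130 mm high, bystander. Origin: centre of underside.
- screw_jar: glass jar with blue cap, 64 mm diameter, 70 mm high, bystander. Origin: centre of underside.
- screwdriver: yellow-handled screwdriver, 200 mm, lying, bystander.
- offcut: wood offcut 100 x 45 x 22 mm, bystander. Origin: centre of underside.
Not all that is in view belongs to the job. Leave any purple look-alike of the unit_c alone.

How it is judged:
By the outcome, as a careful person would: the job done as asked, in the order asked, and still so for the second after the job is handed in, with the robot touching nothing.
It also fails if it takes over 72 s, if anything falls off the work surface, if the arm or the gripper's body presses on something with over 40 N, if the wrist force passes 120 N, or if a joint passes its speed limit or range.

ROBOT

A 7-joint arm with a two-finger parallel gripper is mounted at the origin on the work surface. World frame = base frame: x ahead of the robot, y to its left, z up, the work surface at z = 0. Lengths are in mm, angles in degrees, forces in N, time in s.
With the tool pointing down it reaches from about 400 to 900 mm from the base axis. Payload 5.5 kg.
Tool frame: the origin (TCP) lies at the very end of the fingers, on their centre line; the grasp point (between the pads) lies 19 mm behind it; y points along the fingers, z is the direction in which the jaws open and shut, and the axes are right-handed (so a half turn about y gives the same grasp; the last joint's range is limited). The gripper opens to 85 mm and grips with 20 to 120 N. Pads are 22 mm wide; open, the fingers measure 114 mm over their backs; the gripper's body (76 mm by 85 mm) begins 54 mm behind the grasp point. The pads swing forward as they close: fully open they stand 13 mm farther back than shut.
Start: joints at [-54.649, 28.699, -24.465, 88.831, 12.651, 65.22, -12.049], TCP at [225.165, 609.754, 231.31] pointing down, gripper open.
Joint ranges: [-164.97, 164.97], [-17.58, 116.51], [-87.97, 89.64], [11.32, 138.91], [-80.73, 260.73], [10.89, 115.49], [-147.41, 147.41]. Speed limits (degrees/s): [147.25, 147.25, 180, 180, 180, 180, 180].

INTERFACE

Orientations are given as a 3x3 rotation matrix whose columns are the frame's x, y, z axes.
In Python, from station import bot gives the robot as it stands.
- The arm moves only by the tool play_rows, never from a script. Its argument "rows" is a list of rows, each a list of 4 numbers: the shift along the tool's x, y, z in cm, then the turn about the tool's y in rad. A call has exactly 8 rows; each row is the pose to reach, as a shift and turn from the pose commanded when the call began, along the tool's axes at that moment; what a row does not reach only later rows make up. A row lasts 1/10 s, in which the tool goes at most 50 mm and 8.59 degrees, less where a joint would pass 70% of its speed; a pose out of reach is approached as far as the arm can. A call with a gripper value outside its range is refused whole. "claw" is the finger opening in cm, from 0 to 8.54, set as the call begins (left out, the last holds). The fingers move at their own pace and stop on an object; the grip force is fixed at half the most. Time passes only in rows, so rows that repeat a pose let the fingers close, or fill a call up. It gives the time, the measured TCP pose, the force and the opening at its end, in the units of the state.
- bot.observe(): the state, without advancing time (a new reading comes with each control period).
- bot.get_image(name): name is "scene" or "side" or "wrist"; returns (picture, depth): 384x512x3 uint8, red, green, blue; 384x512 float32, mm along the optical axis (not along the pixel's ray), 0 where there is no reading.
- bot.camera_params(name): a dict with "intrinsics" (3x3 intrinsics, pixels), "distortion" ([k1, k2, p1, p2, k3] as OpenCV has them; the pictures are not rectified), "pose" (4x4, takes a point from camera to world coordinates); the wrist camera has in their place "T_tool_cam" (4x4, takes a point from camera to tool coordinates, whose origin is the TCP and whose axes are the tool frame's). Camera axes: x right, y up, looking along -z (the intrinsics and any distortion apply to the point x, -y, -z); pixel columns grow to the right and rows downward; lengths in mm; the calibration is good to about 2 mm. A picture is of the moment at which its call begins: read the wrist's pose just before it. camera_params takes no time and is no camera call.
- bot.sign_off(): hands the job in, once; it reports no verdict.
The state is a dict: "clock": time; "joint_positions": joint angles; "joint_vel": joint speeds; "joint_torque": joint torques, N m; "position": TCP position; "ee_rot": TCP orientation; "wrist_force": force on the tool from outside, world axes, zero at the start; "ft_torque": the same for the moment, N m; "opening": finger opening in mm.
Only numpy, scipy, OpenCV 4.12 (cv2) and the standard library are available. Lean on these libraries where they do the work, as an engineer would, in place of code of your own. Each camera call takes 0.05 s, during which the arm holds its last target.

## Working session

There is one attempt and no reset: what is moved stays moved. The work goes in short steps, Python scripts to look and compute and a tool call to move; the robot and the scene stay as the last step left them, time stands still between calls to the robot, and variables do not carry over. Pictures are saved under pics/ and viewed, and the job is handed in when it is done.

Besides the shell and the picture viewer there is one more tool, called in YAML: its name, and indented under it one key for each argument. play_rows: Moves the arm, as the interface text tells. Its arguments: {"type":"object","properties":{"rows":{"type":"array"},"claw":{"type":"number"}},"required":["rows"]}

```bash
ls; mkdir -p pics; cat > h.py <<'E'
import numpy as np, cv2, json
from station import bot
def snap(n,tag):
    s=bot.observe(); im,d=bot.get_image(n); p=bot.camera_params(n)
    cv2.imwrite(f'pics/{tag}.png',im[:,:,::-1]); np.savez(f'pics/{tag}.npz',im=im,d=d,pos=s['position'],R=s['ee_rot'])
    return im,d,p,s
def pose(p,s):
    if 'pose' in p: return np.array(p['pose'])
    T=np.eye(4);T[:3,:3]=np.array(s['ee_rot']);T[:3,3]=s['position'];return T@np.array(p['T_tool_cam'])
def ray(p,T,uv):
    q=cv2.undistortPoints(np.array(uv,float).reshape(-1,1,2),np.array(p['intrinsics'],float),np.array(p['distortion'],float)).reshape(-1,2)
    d=np.c_[q[:,0],-q[:,1],-np.ones(len(q))]
    return T[:3,3],d@T[:3,:3].T
def plane(p,T,uv,z):
    o,d=ray(p,T,uv); return o+d*((z-o[2])/d[:,2])[:,None]
def dep(p,T,uv,dd):
    o,d=ray(p,T,uv); return o+d*np.array(dd).reshape(-1,1)
E
python3 - <<'E'
from h import *
for n in('scene','side','wrist'):
    im,d,p,s=snap(n,n+'0'); print(n,p)
print(s)
E
```

```text
pics
scene {'intrinsics': array([[384.79585374,   0.        , 258.6898382 ],
       [  0.        , 384.79585374, 188.82771552],
       [  0.        ,   0.        ,   1.        ]]), 'distortion': array([-0.13103278,  0.        ,  0.        ,  0.        ,  0.        ]), 'pose': array([[ 6.07652805e-02, -6.97764409e-01,  7.13745339e-01,
         1.26536030e+03],
       [ 9.98151652e-01,  4.31424567e-02, -4.28019528e-02,
        -5.67355995e+01],
       [-9.27048095e-04,  7.15026963e-01,  6.99096262e-01,
         7.97250982e+02],
       [ 0.00000000e+00,  0.00000000e+00,  0.00000000e+00,
         1.00000000e+00]])}
side {'intrinsics': array([[417.09336407,   0.        , 255.11196591],
       [  0.        , 417.09336407, 191.71346115],
       [  0.        ,   0.        ,   1.        ]]), 'distortion': array([-0.08459709,  0.        ,  0.        ,  0.        ,  0.        ]), 'pose': array([[ 8.45997036e-01,  4.03793965e-01, -3.48194555e-01,
         9.81693241e+01],
       [-5.33150683e-01,  6.48331111e-01, -5.43522880e-01,
        -7.39706991e+02],
       [ 6.27410371e-03,  6.45458910e-01
[... 876 characters left out ...]
032878, -12.04879453]), 'joint_vel': array([ 0.12905405,  0.06217849, -0.08835583, -0.11673922,  0.00352565,
       -0.08048704,  0.06726349]), 'joint_torque': array([-1.01558745e-02, -5.70823646e+01, -5.83887622e+00, -2.81749213e+01,
        1.04132050e-02,  5.54421640e-03, -2.01562892e-05]), 'position': array([225.024745  , 609.12422443, 230.34051117]), 'ee_rot': array([[ 9.38084770e-01, -6.68238839e-04,  3.46405136e-01],
       [-3.46405777e-01, -1.67167895e-03,  9.38083282e-01],
       [-4.77855112e-05, -9.99998379e-01, -1.79965835e-03]]), 'wrist_force': array([-0.07488208, -0.60464952, -0.02937811]), 'ft_torque': array([0.00222316, 0.05855121, 0.03568183]), 'opening': 85.61004212018779}
```

View pics/scene0.png

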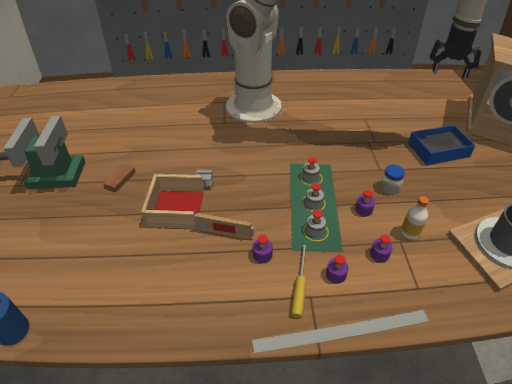

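View pics/side0.png

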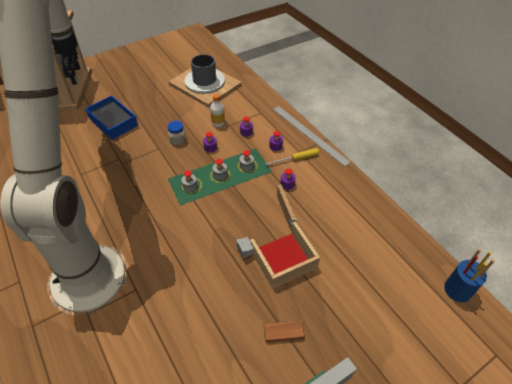

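View pics/wrist0.png

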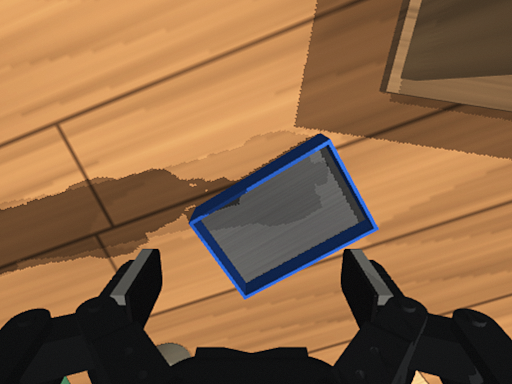

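Scene view: the three steel plungers stand on the mat at (311,170), (315,197) and (317,226), with the nearest on top. The bay is at about (180,200). The gate is open from the hinge at (197,222) to its tip at (250,232), and the catch is at (205,177). The things that could be mistaken for a plunger are the purple ones at (365,203), (381,248), (337,268) and (262,250). I'm leaving those alone, because the real units are the steel ones on the green mat.

```bash
cat > m.py <<'E'
from h import *
def redcaps(im):
    hsv=cv2.cvtColor(im,cv2.COLOR_RGB2HSV)
    m=((hsv[...,0]<6)|(hsv[...,0]>174))&(hsv[...,1]>170)&(hsv[...,2]>120)
    return m.astype(np.uint8),hsv
for n in('scene','side'):
    z=np.load(f'pics/{n}0.npz');im,d=z['im'],z['d'];p=bot.camera_params(n);T=np.array(p['pose'])
    m,hsv=redcaps(im)
    k,l,st,c=cv2.connectedComponentsWithStats(m)
    for i in range(1,k):
        if st[i,4]<25: continue
        ys,xs=np.where(l==i); uv=np.c_[xs,ys]
        P=dep(p,T,uv,d[ys,xs]); 
        top=P[P[:,2]>64] 
        print(n,c[i].round(1),st[i,4],'z med/max',np.median(P[:,2]).round(),P[:,2].max().round(), 'top',len(top), top[:,:2].mean(0).round(1) if len(top) else '', 'plane',plane(p,T,c[i],66).round(1)[0,:2] , 'ext',(P.min(0).round(),P.max(0).round()) if st[i,4]>200 else '')
    g=((hsv[...,0]>60)&(hsv[...,0]<90)&(hsv[...,1]>90)).astype(np.uint8)
    k,l,st,c=cv2.connectedComponentsWithStats(g)
    for i in range(1,k):
        if st[i,4]>600:
            ct=max(cv2.findContours((l==i).astype(np.uint8),0,2)[0],key=cv2.contourArea)
            ys,xs=ct[:,0,1],ct[:,0,0]
            P=plane(p,T,ct[:,0],0)
            r=cv2.minAreaRect(P[:,:2].astype(np.float32)); print('mat',st[i],r)
E
python3 m.py
python3 - <<'E'
import cv2
a=cv2.imread('pics/scene0.png')[150:300,120:420]
cv2.imwrite('pics/c1.png',cv2.resize(a,(800,400),interpolation=cv2.INTER_CUBIC))
a=cv2.imread('pics/side0.png')[120:300,160:360]
cv2.imwrite('pics/c2.png',cv2.resize(a,None,fx=3.3,fy=3.3,interpolation=cv2.INTER_CUBIC))
E
```

```text
scene [312.1 159.5] 41 z med/max 69.0 73.0 top 41 [408.3 152.4] plane [404.8 153.2] ext 
scene [315.9 186.4] 45 z med/max 69.0 72.0 top 45 [521.7 144.6] plane [519.1 145.3] ext 
scene [179.3 200.9] 834 z med/max 2.0 797.0 top 4 [1265.4  -56.7] plane [ 551.5 -224.6] ext (array([ 443., -307.,   -3.]), array([1265.,  -57.,  797.]))
scene [368.  193.1] 54 z med/max 69.0 797.0 top 54 [569.  276.1] plane [553.5 283.3] ext 
scene [317.4 213.5] 59 z med/max 68.0 72.0 top 59 [620.2 131.8] plane [618.1 132.4] ext 
scene [262.4 238.7] 70 z med/max 69.0 71.0 top 70 [692.4 -13.7] plane [690.5 -13.5] ext 
scene [385.4 238.4] 64 z med/max 68.0 72.0 top 64 [711.9 284.7] plane [710.4 285.7] ext 
scene [339.6 258.9] 75 z med/max 67.0 70.0 top 71 [762.5 160.3] plane [761.5 160.7] ext 
mat [ 291  165   51   86 2164] ((517.6434326171875, 143.17324829101562), (126.48322296142578, 333.1199645996094), 84.5015640258789)
side [245.9 118.8] 26 z med/max 71.0 78.0 top 25 [711.6 285.5] plane [714.2 290.1] ext 
side [276.4 132.9] 27 z med/max 71.0 76.0 top 27 [763.2 161.5] plane [766.4 165.8] ext 
side [208.6 134. ] 27 z med/max 71.0 76.0 top 27 [555.6 283.9] plane [557.8 288.8] ext 
side [246.2 152.4] 32 z med/max 72.0 75.0 top 32 [620.  133.7] plane [622.7 138.3] ext 
side [218.9 161.2] 33 z med/max 70.0 73.0 top 32 [521.6 146.5] plane [523.1 150.4] ext 
side [288.  171.1] 34 z med/max 70.0 77.0 top 33 [691.8 -12.1] plane [693.9  -9. ] ext 
side [187.3 172.9] 38 z med/max 70.0 76.0 top 38 [408.2 154.7] plane [409.5 158.5] ext 
side [282.9 253.1] 1073 z med/max 3.0 1068.0 top 6 [  98.2 -739.7] plane [ 500.7 -258.7] ext (array([  98., -740.,   -4.]), array([ 587., -171., 1068.]))
mat [ 169  150  101   54 1387] ((521.0909423828125, 149.42323303222656), (121.9661865234375, 333.33624267578125), 84.13195037841797)
```

View pics/c1.png

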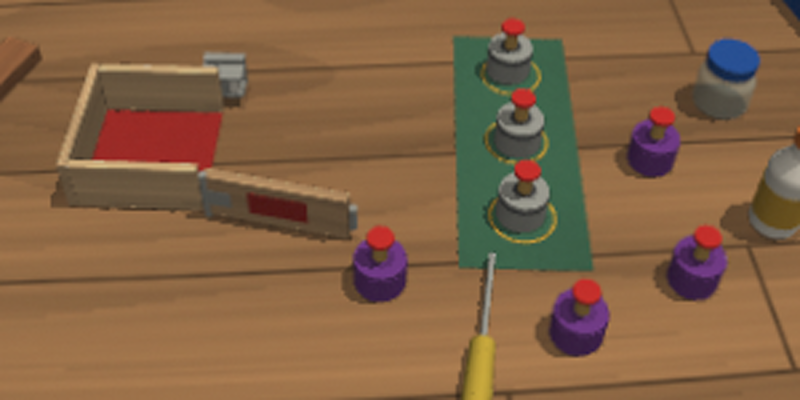

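View pics/c2.png

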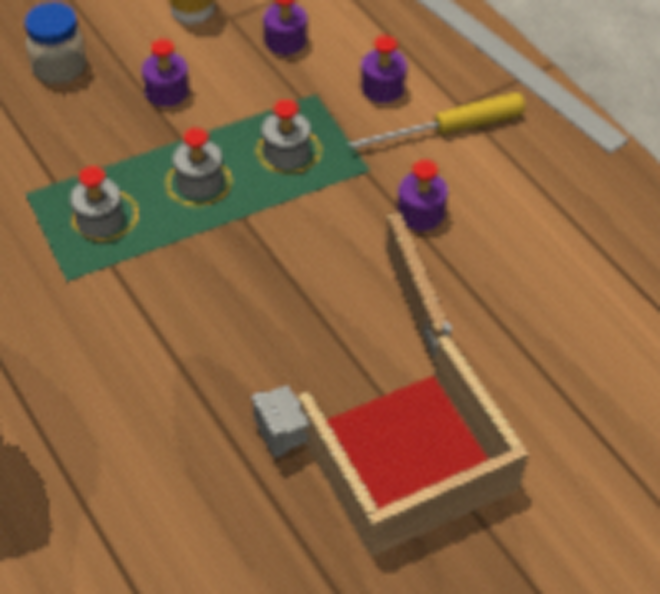

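```bash
python3 - <<'E'
from h import *
for n in('scene','side'):
    z=np.load(f'pics/{n}0.npz');im,d=z['im'],z['d'];p=bot.camera_params(n);T=np.array(p['pose'])
    ys,xs=np.where(d>0);P=dep(p,T,np.c_[xs,ys],d[ys,xs])
    hsv=cv2.cvtColor(im,cv2.COLOR_RGB2HSV)[ys,xs]
    k=(P[:,0]>400)&(P[:,0]<700)&(P[:,1]>-330)&(P[:,1]<40)
    bay=k&(abs(P[:,2]-60)<8)&(P[:,1]<-30)
    q=P[bay]
    # floor red patch
    red=k&(abs(P[:,2])<6)&((hsv[:,0]<6)|(hsv[:,0]>174))&(hsv[:,1]>170)&(hsv[:,2]>90)
    r=P[red][:,:2].astype(np.float32); print(n,'patch',cv2.minAreaRect(r), r.mean(0))
    gy=np.linspace(-330,-20,63)
    W=np.zeros((600,700),np.uint8)
    for a in P[k&(P[:,2]>20)]: cv2.circle(W,(int((a[1]+330)*2-0) if (a[1]+330)*2<700 else 699,int((a[0]-400)*2)),2,int(min(255,60+a[2]*2.5)),-1)
    cv2.imwrite(f'pics/top_{n}.png',W)
E
python3 -c "
import cv2,numpy as np
a=cv2.imread('pics/top_scene.png');b=cv2.imread('pics/top_side.png')
cv2.imwrite('pics/top.png',cv2.resize(np.hstack([a,b]),(800,343)))"
```

```text
scene patch ((490.1253662109375, -240.5316619873047), (128.61798095703125, 83.148681640625), 83.52847290039062) [ 488.8001  -239.31702]
side patch ((527.9183349609375, -227.0603790283203), (101.4885482788086, 111.35574340820312), 84.44078826904297) [ 526.4202  -227.90935]
```

View pics/top.png

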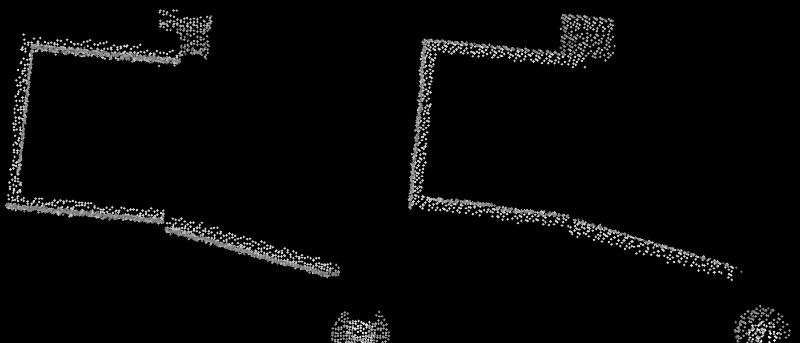

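```bash
python3 - <<'E'
from h import *
th=np.radians(-5.6); ex=np.array([np.cos(th),np.sin(th)]); ey=np.array([-np.sin(th),np.cos(th)])
for n in('scene','side'):
    z=np.load(f'pics/{n}0.npz');im,d=z['im'],z['d'];p=bot.camera_params(n);T=np.array(p['pose'])
    ys,xs=np.where(d>0);P=dep(p,T,np.c_[xs,ys],d[ys,xs])
    k=(P[:,0]>400)&(P[:,0]<690)&(P[:,1]>-340)&(P[:,1]<-5)
    P=P[k]
    t=P[(abs(P[:,2]-61)<4)]
    g=t[(t[:,1]>-180)&(t[:,0]>580)]
    u=t[:,:2]@ex; v=t[:,:2]@ey
    print(n,'top u v ranges',np.percentile(u,[0.5,99]),np.percentile(v,[.5,99]))
    for nm,sel in (('-x',(t[:,0]<480)&(t[:,1]<-185)&(t[:,1]>-300)),('+x',(t[:,0]>550)&(t[:,1]<-200)&(t[:,1]>-300)),('-y',(t[:,0]>460)&(t[:,0]<550)&(t[:,1]<-280))):
        q=t[sel][:,:2]; (vx,vy,x0,y0)=cv2.fitLine(q.astype(np.float32),1,0,.01,.01).ravel()
        print(nm,len(q),np.degrees(np.arctan2(vy,vx)).round(1),'uv at mean',(q@ex).mean().round(1),(q@ey).mean().round(1),'uv ext',np.percentile(q@ex,[2,98]).round(1),np.percentile(q@ey,[2,98]).round(1))
    q=g[:,:2]; q=q[(q[:,0]<690)]
    # gate: top strip
    (vx,vy,x0,y0)=cv2.fitLine(q.astype(np.float32),1,0,.01,.01).ravel(); w=np.array([vx,vy]); c=np.array([x0,y0]); s=(q-c)@w
    print('gate dir',np.degrees(np.arctan2(vy,vx)),'ends',c+w*s.min(),c+w*s.max(),len(q))
E
```

```text
scene top u v ranges [458.64529924 637.61285555] [-267.25702893   18.30145111]
-x 129 84.3 uv at mean 465.4 -197.5 uv ext [458.5 471.5] [-252.9 -143.4]
+x 132 82.8 uv at mean 605.7 -192.6 uv ext [599.4 610.8] [-238.4 -144.2]
-y 93 -4.7 uv at mean 531.6 -261.8 uv ext [489.9 574.4] [-267.6 -257.4]
gate dir 73.80346 ends [ 596.20040568 -180.44639523] [636.66642892 -41.13004115] 235
side top u v ranges [462.44972205 640.63286594] [-265.30470318   20.73135122]
-x 133 84.0 uv at mean 467.4 -200.6 uv ext [462.5 473.1] [-253.8 -144.8]
+x 114 82.5 uv at mean 606.1 -192.9 uv ext [600.5 612.6] [-239.3 -144.6]
-y 114 -4.8 uv at mean 531.8 -259.2 uv ext [489.9 574.6] [-264.5 -254. ]
gate dir 73.14483 ends [ 597.27252035 -178.13621795] [650.70429605  -1.77555762] 154
```

Bay centre is about (515,-242) with yaw -5.8°. The hinge comes out at about (597,-178), which agrees with where the panel's end was seen, and the gate angle is about 1.76 rad. The plungers are at about (408,154), (522,146) and (620,133), spaced about 105 mm, on the mat axis and with z near 68. Next I'll move over the nearest one and turn the jaws to line up with the bay.

play_rows:
  rows:
    - [2, 0, -2.2, -0.02]
    - [5, 0, -5.5, -0.06]
    - [8.5, 0, -9.4, -0.1]
    - [12, 0, -13.3, -0.15]
    - [15.5, 0, -17.2, -0.19]
    - [19, 0, -21, -0.22]
    - [22, 0, -24.4, -0.25]
    - [23.5, 0.5, -26, -0.25]
  claw: 0

```text
clock: 0.95
position: [357.2, 280.1, 226.5]
ee_rot: [[0.994, 0.001, 0.107], [-0.107, -0.001, 0.994], [0.001, -1.0, -0.001]]
wrist_force: [-0.2, -0.8, 0.1]
opening: 0.1
```

```bash
cat >> h.py <<'E'
def st():
    s=bot.observe(); R=np.array(s['ee_rot']); 
    print('t',round(s['clock'],2),'pos',np.round(s['position'],1),'yaw',np.degrees(np.arctan2(R[1,0],R[0,0])).round(2),'F',np.round(s['wrist_force'],2),'open',round(s['opening'],1)); return s
E
python3 -c "
from h import *
st()"
```

```text
t 0.95 pos [357.2 280.1 226.5] yaw -6.16 F [-0.24 -0.85  0.1 ] open 0.1
```

play_rows:
  rows:
    - [0.8, 1.5, -1.5, 0]
    - [1.8, 3, -3.5, 0]
    - [2.9, 4.5, -5.5, 0]
    - [4, 6, -7.7, 0]
    - [5.1, 7.5, -9.8, 0]
    - [6, 8.8, -11.6, 0]
    - [6.5, 9.6, -12.5, 0]
    - [6.5, 9.6, -12.5, 0]

```text
clock: 1.75
position: [406.9, 152.0, 129.4]
ee_rot: [[0.994, -0.002, 0.106], [-0.106, -0.001, 0.994], [-0.002, -1.0, -0.001]]
wrist_force: [0.1, 0.3, -0.4]
opening: 0.1
```

```bash
cat > w.py <<'E'
import sys
from h import *
def caps(tag,zc=66):
    im,d,p,s=snap('wrist',tag);T=pose(p,s)
    hsv=cv2.cvtColor(im,cv2.COLOR_RGB2HSV)
    m=(((hsv[...,0]<6)|(hsv[...,0]>174))&(hsv[...,1]>170)&(hsv[...,2]>120)).astype(np.uint8)
    k,l,S,c=cv2.connectedComponentsWithStats(m)
    for i in range(1,k):
        if S[i,4]<150: continue
        ys,xs=np.where(l==i);P=dep(p,T,np.c_[xs,ys],d[ys,xs]); t=P[(abs(P[:,2]-np.percentile(P[:,2],80))<3)]
        print(c[i].round(),S[i],'z80',np.percentile(P[:,2],80).round(1),'centre',((t.min(0)+t.max(0))/2).round(1),'mean',t.mean(0).round(1),'size',np.ptp(t,axis=0).round(1))
if __name__=='__main__':
    st(); caps(sys.argv[1]); st()
E
python3 w.py w1
```

```text
t 1.75 pos [406.9 152.  129.4] yaw -6.09 F [ 0.15  0.29 -0.44] open 0.1
[255. 208.] [238 192  35  34 928] z80 68.7 centre [407.6 155.3  68.1] mean [406.9 155.2  68.2] size [24.5 24.3  4.6]
[252. 339.] [245 327  14  25 240] z80 68.7 centre [520.6 140.9  68. ] mean [520.1 141.5  68.2] size [24.   9.8  3.2]
t 1.8 pos [406.9 153.4 130. ] yaw -6.01 F [0.78 0.12 0.31] open -0.1
```

View pics/w1.png

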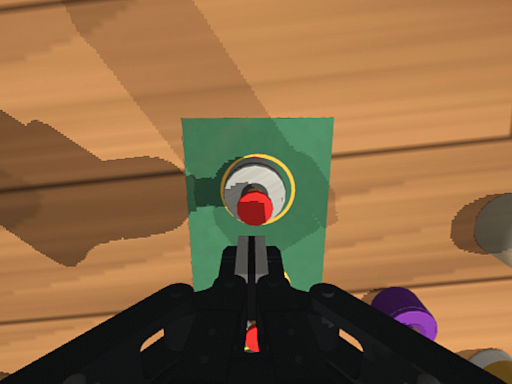

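Wrist view: the red cap is at (255,208) on a steel body inside its yellow ring on the mat, at about (407.5,154.8) with its top at z 68. That is the nearest unit, with no purple on it. I'll press it.

play_rows:
  rows:
    - [0, 1.0, 0.1, 0]
    - [0, 2.3, 0.1, 0]
    - [0, 3.6, 0.1, 0]
    - [0, 4.8, 0.1, 0]
    - [0, 5.5, 0.1, 0]
    - [0, 5.8, 0.1, 0]
    - [0, 5.8, 0.1, 0]
    - [0, 5.8, 0.1, 0]

```text
clock: 2.6
position: [407.6, 154.6, 72.6]
ee_rot: [[0.995, 0.001, 0.103], [-0.103, 0.0, 0.995], [0.0, -1.0, 0.0]]
wrist_force: [-0.4, 0.3, -0.7]
opening: -0.2
```

play_rows:
  rows:
    - [0, 0.15, 0, 0]
    - [0, 0.25, 0, 0]
    - [0, 0.35, 0, 0]
    - [0, 0.45, 0, 0]
    - [0, 0.55, 0, 0]
    - [0, 0.65, 0, 0]
    - [0, 0.7, 0, 0]
    - [0, 0.7, 0, 0]

```text
clock: 3.4
position: [407.5, 154.3, 65.3]
ee_rot: [[0.995, 0.0, 0.104], [-0.104, -0.0, 0.995], [0.0, -1.0, 0.0]]
wrist_force: [0.5, -0.1, 2.7]
opening: -0.1
```

```bash
python3 -c "
from h import *
st()"
```

```text
t 3.4 pos [407.5 154.3  65.3] yaw -5.95 F [ 0.48 -0.13  2.68] open -0.1
```

play_rows:
  rows:
    - [0, 0.05, 0, 0]
    - [0, 0.1, 0, 0]
    - [0, 0.15, 0, 0]
    - [0, 0.2, 0, 0]
    - [0, 0.2, 0, 0]
    - [0, 0.2, 0, 0]
    - [0, 0.2, 0, 0]
    - [0, 0.2, 0, 0]

```text
clock: 4.2
position: [407.5, 154.4, 63.4]
ee_rot: [[0.995, 0.0, 0.104], [-0.104, 0.0, 0.995], [0.0, -1.0, 0.0]]
wrist_force: [0.8, -0.1, 2.5]
opening: 0.2
```

play_rows:
  rows:
    - [0, 0.05, 0, 0]
    - [0, 0.1, 0, 0]
    - [0, 0.15, 0, 0]
    - [0, 0.15, 0, 0]
    - [0, 0.15, 0, 0]
    - [0, 0.15, 0, 0]
    - [0, 0.15, 0, 0]
    - [0, 0.15, 0, 0]

```text
clock: 5.0
position: [407.4, 154.4, 61.8]
ee_rot: [[0.995, 0.0, 0.104], [-0.104, 0.0, 0.995], [0.0, -1.0, 0.0]]
wrist_force: [1.6, -1.4, 4.3]
opening: 0.0
```

play_rows:
  rows:
    - [0, 0.05, 0, 0]
    - [0, 0.1, 0, 0]
    - [0, 0.15, 0, 0]
    - [0, 0.18, 0, 0]
    - [0, 0.18, 0, 0]
    - [0, 0.18, 0, 0]
    - [0, 0.18, 0, 0]
    - [0, 0.18, 0, 0]

```text
clock: 5.8
position: [407.4, 154.4, 60.0]
ee_rot: [[0.995, 0.0, 0.104], [-0.104, 0.0, 0.995], [0.0, -1.0, 0.0]]
wrist_force: [-0.2, -0.4, 5.2]
opening: -0.3
```

```bash
python3 -c "
from h import *
st()"
```

```text
t 5.8 pos [407.4 154.4  60. ] yaw -5.94 F [-0.19 -0.36  5.2 ] open -0.3
```

The nearest sinks about 8 mm at 5.2 N, so it is the medium spring. Next is the middle one.

play_rows:
  rows:
    - [0, -0.8, 0, 0]
    - [0.3, -2.5, 0, 0]
    - [2, -4.5, 0.1, 0]
    - [4.5, -6, 0.2, 0]
    - [7, -6.5, 0.3, 0]
    - [9.5, -6.5, 0.4, 0]
    - [11, -6.5, 0.4, 0]
    - [11.4, -6.5, 0.4, 0]

```text
clock: 6.6
position: [521.9, 146.3, 124.9]
ee_rot: [[0.995, -0.001, 0.105], [-0.105, 0.0, 0.995], [-0.001, -1.0, 0.0]]
wrist_force: [-0.7, -0.1, -0.5]
opening: -0.2
```

```bash
python3 w.py w2
```

```text
t 6.6 pos [521.9 146.3 124.9] yaw -6.01 F [-0.65 -0.06 -0.49] open -0.2
[239.  30.] [ 223    1   43   49 1018] z80 68.8 centre [407.9 154.9  68.2] mean [409.8 152.3  68.2] size [24.9 24.7  4.3]
[251. 208.] [234 192  36  34 967] z80 68.7 centre [520.7 147.4  68. ] mean [520.1 147.4  68.2] size [24.5 24.3  4.5]
[449. 236.] [431 220  37  32 897] z80 68.7 centre [555.6 285.   68. ] mean [555.5 284.1  68.1] size [24.5 25.   4.4]
[251. 330.] [246 320  11  21 210] z80 69.0 centre [622.3 136.   68.3] mean [622.7 136.7  68.3] size [19.   9.2  2.7]
t 6.65 pos [521.4 146.3 124.7] yaw -5.99 F [-0.23 -0.26 -0.13] open 0.4
```

View pics/w2.png

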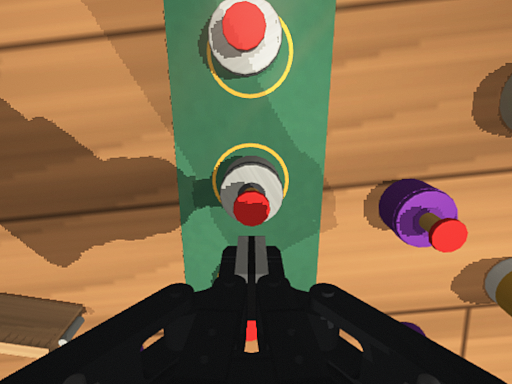

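Unit 1 is unmoved at (407.9,154.9). The middle cap at pixel (251,208) is at (520.7,147.4), and it is steel.

play_rows:
  rows:
    - [0, 1.2, 0.1, 0]
    - [0, 2.8, 0.1, 0]
    - [0, 4.2, 0.1, 0]
    - [0, 5.1, 0.1, 0]
    - [0, 5.5, 0.1, 0]
    - [0, 5.6, 0.1, 0]
    - [0, 5.7, 0.1, 0]
    - [0, 5.8, 0.1, 0]

```text
clock: 7.45
position: [521.6, 147.7, 67.5]
ee_rot: [[0.995, 0.001, 0.104], [-0.104, 0.0, 0.995], [0.001, -1.0, 0.0]]
wrist_force: [-0.6, 0.5, 1.9]
opening: 0.1
```

play_rows:
  rows:
    - [0, 0.08, 0, 0]
    - [0, 0.16, 0, 0]
    - [0, 0.24, 0, 0]
    - [0, 0.32, 0, 0]
    - [0, 0.37, 0, 0]
    - [0, 0.37, 0, 0]
    - [0, 0.37, 0, 0]
    - [0, 0.37, 0, 0]

```text
clock: 8.25
position: [521.6, 147.7, 63.4]
ee_rot: [[0.995, 0.001, 0.104], [-0.104, 0.0, 0.995], [0.001, -1.0, 0.0]]
wrist_force: [0.9, 0.6, 2.6]
opening: -0.0
```

play_rows:
  rows:
    - [0, 0.05, 0, 0]
    - [0, 0.1, 0, 0]
    - [0, 0.15, 0, 0]
    - [0, 0.2, 0, 0]
    - [0, 0.25, 0, 0]
    - [0, 0.25, 0, 0]
    - [0, 0.25, 0, 0]
    - [0, 0.25, 0, 0]

```text
clock: 9.05
position: [521.4, 147.6, 60.9]
ee_rot: [[0.995, 0.0, 0.104], [-0.104, 0.0, 0.995], [0.0, -1.0, 0.0]]
wrist_force: [2.0, 1.5, 2.7]
opening: -0.4
```

play_rows:
  rows:
    - [0, 0.1, 0, 0]
    - [0, 0.2, 0, 0]
    - [0, 0.35, 0, 0]
    - [0, 0.5, 0, 0]
    - [0, 0.6, 0, 0]
    - [0, 0.7, 0, 0]
    - [0, 0.7, 0, 0]
    - [0, 0.7, 0, 0]

```text
clock: 9.85
position: [521.5, 147.7, 53.9]
ee_rot: [[0.995, 0.0, 0.104], [-0.104, 0.0, 0.995], [0.0, -1.0, 0.0]]
wrist_force: [2.2, 0.9, 4.0]
opening: -0.0
```

play_rows:
  rows:
    - [0, 0.05, 0, 0]
    - [0, 0.1, 0, 0]
    - [0, 0.15, 0, 0]
    - [0, 0.2, 0, 0]
    - [0, 0.25, 0, 0]
    - [0, 0.25, 0, 0]
    - [0, 0.25, 0, 0]
    - [0, 0.25, 0, 0]

```text
clock: 10.65
position: [521.5, 147.6, 51.4]
ee_rot: [[0.995, 0.0, 0.104], [-0.104, 0.0, 0.995], [0.0, -1.0, 0.0]]
wrist_force: [2.9, 1.3, 5.3]
opening: 0.4
```

The middle one sinks about 17 mm at 5 N, so it is the weakest. I still have to test the third.

play_rows:
  rows:
    - [0, -1.2, 0, 0]
    - [0, -3.2, 0, 0]
    - [1.5, -5.2, 0, 0]
    - [3.8, -6.8, -0.1, 0]
    - [6.2, -7.4, -0.2, 0]
    - [8.3, -7.4, -0.3, 0]
    - [9.6, -7.4, -0.3, 0]
    - [9.9, -7.4, -0.3, 0]

```text
clock: 11.45
position: [618.7, 132.6, 124.5]
ee_rot: [[0.994, -0.003, 0.105], [-0.105, -0.002, 0.994], [-0.003, -1.0, -0.002]]
wrist_force: [-0.2, 0.4, -0.9]
opening: -0.3
```

```bash
python3 w.py w3
```

```text
t 11.45 pos [618.7 132.6 124.5] yaw -6.04 F [-0.21  0.43 -0.92] open -0.3
[257.  55.] [ 236   33   43   46 1497] z80 68.8 centre [521.2 147.1  68.3] mean [521.  147.2  68.2] size [24.8 24.9  4.8]
[486.  91.] [ 466   70   42   43 1394] z80 68.7 centre [556.  284.5  68.2] mean [556.  284.2  68.1] size [24.9 24.8  3.9]
[253. 212.] [235 195  36  34 966] z80 68.7 centre [619.8 134.4  67.8] mean [619.2 134.6  68.2] size [24.4 24.3  4.2]
[464. 304.] [448 290  34  29 732] z80 68.6 centre [712.  286.3  67.7] mean [711.2 286.2  68.1] size [25.1 24.7  4.2]
[ 76. 317.] [ 59 303  35  28 754] z80 68.6 centre [692.  -11.3  67.7] mean [691.5 -10.7  68. ] size [24.6 25.8  4.1]
t 11.5 pos [618.4 133.1 124.4] yaw -6.01 F [ 1.07  0.49 -1.41] open 0.0
```

View pics/w3.png

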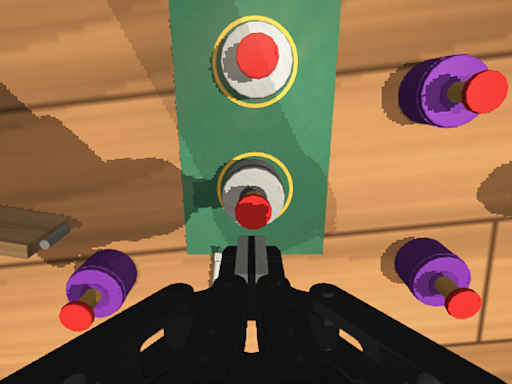

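The far cap at pixel (253,212) is at (619.8,134.4), also steel on the mat. The screwdriver tip is just past the mat at (217,268), out of my way.

play_rows:
  rows:
    - [0, 1.2, 0.1, 0]
    - [0, 2.8, 0.1, 0]
    - [0.1, 4.2, 0.1, 0]
    - [0.1, 5.1, 0.1, 0]
    - [0.1, 5.5, 0.1, 0]
    - [0.1, 5.6, 0.1, 0]
    - [0.1, 5.7, 0.1, 0]
    - [0.1, 5.8, 0.1, 0]

```text
clock: 12.3
position: [621.1, 135.4, 67.9]
ee_rot: [[0.995, 0.001, 0.104], [-0.104, 0.0, 0.995], [0.001, -1.0, 0.0]]
wrist_force: [-0.7, -0.4, 1.2]
opening: -0.1
```

play_rows:
  rows:
    - [0, 0.08, 0, 0]
    - [0, 0.16, 0, 0]
    - [0, 0.24, 0, 0]
    - [0, 0.32, 0, 0]
    - [0, 0.32, 0, 0]
    - [0, 0.32, 0, 0]
    - [0, 0.32, 0, 0]
    - [0, 0.32, 0, 0]

```text
clock: 13.1
position: [621.0, 135.4, 64.4]
ee_rot: [[0.995, 0.001, 0.104], [-0.104, 0.0, 0.995], [0.001, -1.0, 0.0]]
wrist_force: [1.9, 0.9, 3.7]
opening: -0.1
```

play_rows:
  rows:
    - [0, 0.03, 0, 0]
    - [0, 0.06, 0, 0]
    - [0, 0.09, 0, 0]
    - [0, 0.13, 0, 0]
    - [0, 0.13, 0, 0]
    - [0, 0.13, 0, 0]
    - [0, 0.13, 0, 0]
    - [0, 0.13, 0, 0]

```text
clock: 13.9
position: [620.8, 135.3, 63.0]
ee_rot: [[0.995, 0.001, 0.104], [-0.104, 0.0, 0.995], [0.001, -1.0, 0.0]]
wrist_force: [3.5, 0.5, 5.7]
opening: 0.1
```

The third sinks about 5 mm at 5.3 N, so it is the stiff one. The depths are 8, 17 and 5 mm, so the middle unit is the reject. I'm going back above it with the jaws open.

play_rows:
  rows:
    - [0, -1.2, 0, 0]
    - [0, -3, 0, 0]
    - [-1.5, -4.8, 0, 0]
    - [-4, -5.8, 0, 0]
    - [-6.5, -6, 0.1, 0]
    - [-8.6, -6, 0.1, 0]
    - [-9.8, -6, 0.15, 0]
    - [-10.1, -6, 0.15, 0]
  claw: 8

```text
clock: 14.7
position: [518.0, 147.0, 122.4]
ee_rot: [[0.995, -0.003, 0.103], [-0.103, -0.001, 0.995], [-0.003, -1.0, -0.001]]
wrist_force: [0.3, -0.9, 0.8]
opening: 80.1
```

```bash
python3 w.py w4
```

```text
t 14.7 pos [518.  147.  122.4] yaw -5.89 F [ 0.33 -0.87  0.82] open 80.1
[243.  33.] [ 222    9   44   48 1620] z80 68.8 centre [407.9 154.9  68.2] mean [407.8 154.9  68.1] size [24.9 24.5  4.4]
[251. 215.] [233 198  37  35 958] z80 68.7 centre [520.6 147.3  68. ] mean [520.3 147.4  68.2] size [24.7 24.7  4.3]
[450. 243.] [432 227  37  33 910] z80 68.6 centre [555.9 284.5  67.9] mean [555.5 284.2  68.1] size [24.6 24.5  4.5]
[248. 334.] [232 321  32  27 696] z80 68.6 centre [619.6 134.5  67.7] mean [619.  134.7  68.1] size [25.1 24.6  4.1]
t 14.75 pos [518.8 147.  122.6] yaw -5.91 F [-0.32 -0.23  0.02] open 80.3
```

View pics/w4.png

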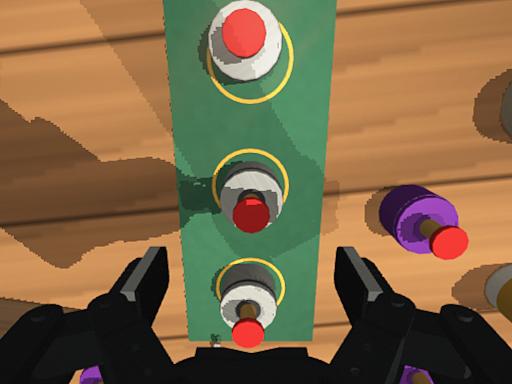

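All three are unmoved. I'm lowering around the middle unit.

play_rows:
  rows:
    - [0.1, 1, 0, 0]
    - [0.1, 3, 0, 0]
    - [0.1, 5, 0, 0]
    - [0.1, 7, 0, 0]
    - [0.1, 9, 0, 0]
    - [0.1, 10.5, 0, 0]
    - [0.1, 11.2, 0, 0]
    - [0.1, 11.4, 0, 0]

```text
clock: 15.55
position: [520.9, 146.8, 7.6]
ee_rot: [[0.995, -0.002, 0.104], [-0.104, -0.0, 0.995], [-0.002, -1.0, -0.001]]
wrist_force: [-0.3, -0.1, -0.0]
opening: 79.7
```

play_rows:
  rows:
    - [0, 0, 0, 0]
    - [0, 0, 0, 0]
    - [0, 0, 0, 0]
    - [0, 0, 0, 0]
    - [0, 0, 0, 0]
    - [0, 0, 0, 0]
    - [0, 0, 0, 0]
    - [0, 0, 0, 0]
  claw: 5.6

```text
clock: 16.35
position: [521.2, 147.1, 8.8]
ee_rot: [[0.995, -0.0, 0.104], [-0.104, 0.0, 0.995], [-0.0, -1.0, -0.0]]
wrist_force: [-0.5, -0.1, -0.2]
opening: 55.8
```

```bash
python3 w.py w5
```

```text
t 16.35 pos [521.2 147.1   8.8] yaw -5.94 F [-0.51 -0.1  -0.21] open 55.8
[249. 329.] [ 212  304   75   49 2772] z80 68.6 centre [517.6 147.2  68. ] mean [517.4 147.7  68.1] size [20.  24.9  4. ]
t 16.4 pos [521.2 147.    8.8] yaw -5.94 F [ 0.54 -0.77 -0.1 ] open 55.7
```

View pics/w5.png

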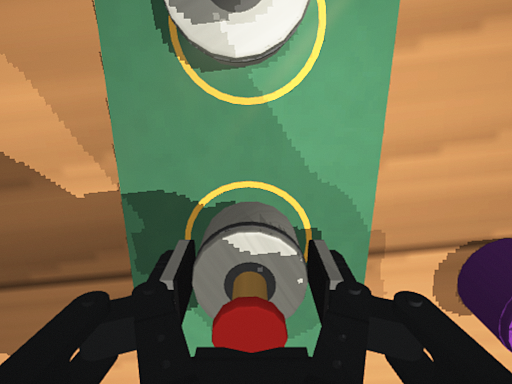

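The unit sits centred between the pads, with its cap at (250,325). I'm closing on it.

play_rows:
  rows:
    - [0, 0, 0, 0]
    - [0, 0, 0, 0]
    - [0, 0, 0, 0]
    - [0, 0, 0, 0]
    - [0, 0, 0, 0]
    - [0, 0, 0, 0]
    - [0, 0, 0, 0]
    - [0, 0, 0, 0]
  claw: 4.8

```text
clock: 17.2
position: [521.2, 146.9, 9.0]
ee_rot: [[0.995, -0.0, 0.104], [-0.104, -0.0, 0.995], [-0.0, -1.0, -0.0]]
wrist_force: [-1.4, -1.1, 6.4]
opening: 48.6
```

Gripped, with about 6 N pressing down so it stays on the bench. I'm sliding it towards the bay.

play_rows:
  rows:
    - [0, 0, -0.6, 0]
    - [0.1, 0, -1.8, 0]
    - [0.3, 0, -3.4, 0]
    - [0.6, 0, -5.2, 0]
    - [0.9, 0, -7, 0]
    - [1.2, 0, -8.8, 0]
    - [1.5, 0, -10.6, 0]
    - [1.8, 0, -12.2, 0]

```text
clock: 18.0
position: [526.7, 23.4, 9.1]
ee_rot: [[0.995, 0.001, 0.104], [-0.104, 0.001, 0.995], [0.001, -1.0, 0.001]]
wrist_force: [-0.2, 4.3, 4.3]
opening: 48.7
```

play_rows:
  rows:
    - [0.2, 0, -1.6, 0]
    - [0.5, 0, -3.2, 0]
    - [0.8, 0, -4.8, 0]
    - [1.1, 0, -6.4, 0]
    - [1.4, 0, -8, 0]
    - [1.5, 0, -9.4, 0]
    - [1.5, 0, -10.4, 0]
    - [1.5, 0, -10.8, 0]

```text
clock: 18.8
position: [530.3, -86.1, 9.0]
ee_rot: [[0.994, 0.001, 0.105], [-0.105, 0.0, 0.994], [0.001, -1.0, 0.0]]
wrist_force: [0.2, 5.8, 5.3]
opening: 48.8
```

```bash
python3 -c "
from h import *
st(); snap('scene','s1'); im,d,p,s=snap('wrist','w6'); st()
a=cv2.imread('pics/s1.png')[140:290,120:420];cv2.imwrite('pics/s1c.png',cv2.resize(a,(800,400)))"
```

```text
t 18.8 pos [530.3 -86.1   9. ] yaw -6.02 F [0.15 5.79 5.27] open 48.8
t 18.9 pos [530.3 -86.5   9. ] yaw -6.02 F [1.08 1.86 4.39] open 48.8
```

View pics/s1c.png

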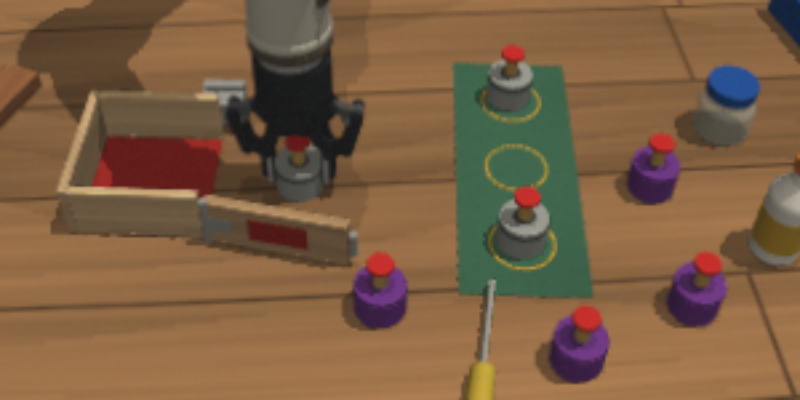

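View pics/w6.png

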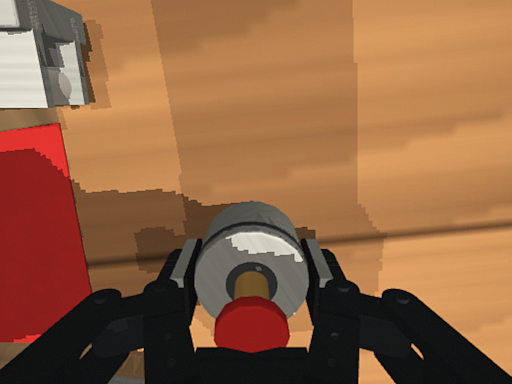

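Wrist view: the unit is upright in the grip, and the bay's red floor is at the left with its edge from (60,125) down to (91,300). I'll check the centreline from its corners before entering.

```bash
python3 - <<'E'
from h import *
z=np.load('pics/w6.npz');p=bot.camera_params('wrist');T=pose(p,{'ee_rot':z['R'],'position':z['pos']})
print(plane(p,T,[(61,124),(91,290),(0,133),(0,343),(8,342)],0).round(1))
print(plane(p,T,[(251,325)],65).round(1))
th=np.radians(-5.8);ex=np.array([np.cos(th),np.sin(th)]);ey=np.array([-np.sin(th),np.cos(th)])
print([ (515+0)*0+np.array([515,-242])+a*ex+b*ey for a,b in((-65,65),(65,65))])
E
```

```text
[[ 457.8 -169.5    0. ]
 [ 550.3 -179.7    0. ]
 [ 458.8 -200.1    0. ]
 [ 581.5 -244.7    0. ]
 [ 581.2 -239.6    0. ]]
[[527.7 -85.4  65. ]]
[array([ 456.90141324, -170.76409461]), array([ 586.23590539, -183.90141324])]
```

The predicted bay corner is (456.9,-170.8) and I measured (457.8,-169.5), so the centreline is good. Sliding in.

play_rows:
  rows:
    - [0, 0, -1.2, 0]
    - [0, 0, -3.2, 0]
    - [0, 0, -5.4, 0]
    - [0, 0, -7.6, 0]
    - [0, 0, -9.8, 0]
    - [0, 0, -12, 0]
    - [0, 0, -14.2, 0]
    - [0, 0, -15.6, 0]

```text
clock: 19.7
position: [513.7, -241.0, 9.0]
ee_rot: [[0.995, -0.0, 0.104], [-0.104, 0.001, 0.995], [-0.0, -1.0, 0.001]]
wrist_force: [1.5, 7.8, 7.7]
opening: 48.6
```

play_rows:
  rows:
    - [0, 0, -0.4, 0]
    - [0, 0, -0.5, 0]
    - [0, 0, -0.5, 0]
    - [0, 0, -0.5, 0]
    - [0, 0, -0.5, 0]
    - [0, 0, -0.5, 0]
    - [0, 0, -0.5, 0]
    - [0, 0, -0.5, 0]

```text
clock: 20.5
position: [513.1, -245.5, 9.0]
ee_rot: [[0.995, -0.0, 0.104], [-0.104, 0.0, 0.995], [-0.0, -1.0, 0.0]]
wrist_force: [0.5, 2.7, 6.2]
opening: 49.0
```

```bash
python3 -c "
from h import *
snap('scene','s2'); im,d,p,s=snap('wrist','w7'); st()
a=cv2.imread('pics/s2.png')[140:290,120:420];cv2.imwrite('pics/s2c.png',cv2.resize(a,(800,400)))"
```

```text
t 20.6 pos [ 513.1 -245.4    9.1] yaw -5.95 F [-0.03  2.68  5.87] open 49.0
```

View pics/s2c.png

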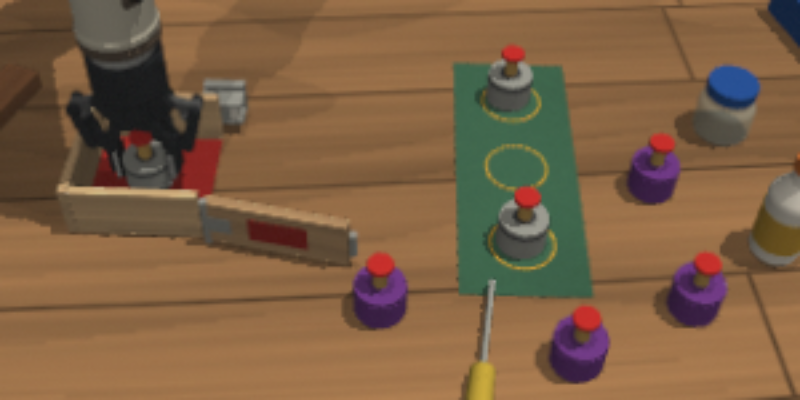

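View pics/w7.png

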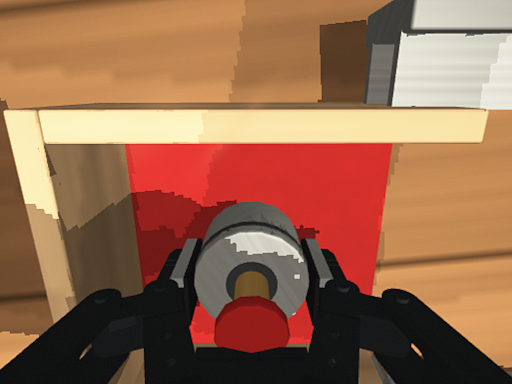

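The unit is upright in the middle of the red patch. I'm releasing it and rising straight up.

play_rows:
  rows:
    - [0, 0, 0, 0]
    - [0, 0, 0, 0]
    - [0, 0, 0, 0]
    - [0, 0, 0, 0]
    - [0, 0, 0, 0]
    - [0, 0, 0, 0]
    - [0, 0, 0, 0]
    - [0, 0, 0, 0]
  claw: 6.4

```text
clock: 21.4
position: [513.5, -245.2, 8.8]
ee_rot: [[0.995, 0.0, 0.103], [-0.103, 0.0, 0.995], [-0.0, -1.0, 0.0]]
wrist_force: [0.5, -0.5, -0.4]
opening: 64.0
```

play_rows:
  rows:
    - [0, -0.3, 0, 0]
    - [0, -1, 0, 0]
    - [0, -2.2, 0, 0]
    - [0, -4, 0, 0]
    - [0, -6.2, 0, 0]
    - [0, -8.8, 0, 0]
    - [0, -11, 0, 0]
    - [0, -12, 0, 0]

```text
clock: 22.2
position: [515.1, -245.9, 132.2]
ee_rot: [[0.995, 0.004, 0.104], [-0.104, -0.002, 0.995], [0.004, -1.0, -0.002]]
wrist_force: [0.7, 0.0, 0.2]
opening: 63.9
```

```bash
python3 w.py w8
```

```text
t 22.2 pos [ 515.1 -245.9  132.2] yaw -5.95 F [0.65 0.   0.2 ] open 63.9
[259. 174.] [  180   111   153   134 15591] z80 1.7 centre [ 516.6 -241.2    1.5] mean [ 510.3 -236.7    1. ] size [137.9 141.9   5.6]
t 22.25 pos [ 515.5 -246.1  132.7] yaw -5.95 F [0.06 0.5  0.06] open 63.9
```

View pics/w8.png

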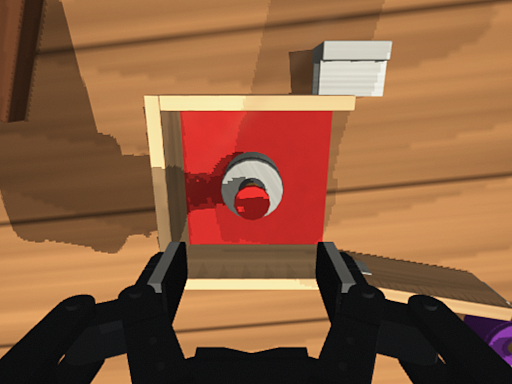

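The unit stands upright at (252,195) in the middle of the bay, and the gate is still open at the lower right. Now I'll close the fingers and go round to the gate's outer side, between the gate and the purple unit.

play_rows:
  rows:
    - [1, 0, 1.2, 0]
    - [3, 0, 3.6, 0]
    - [5.3, 0, 6.2, 0]
    - [7.6, 0, 8.8, 0]
    - [9.8, 0, 11.4, 0]
    - [11.8, 0, 13.6, 0]
    - [12.9, 0, 15, 0]
    - [13.1, 0, 15.2, 0]
  claw: 0

```text
clock: 23.05
position: [660.4, -103.4, 127.3]
ee_rot: [[0.995, -0.001, 0.099], [-0.099, 0.002, 0.995], [-0.001, -1.0, 0.002]]
wrist_force: [0.5, -0.5, 0.7]
opening: -0.1
```

```bash
python3 w.py w9; python3 -c "
from h import *
z=np.load('pics/w9.npz');d=z['d'];p=bot.camera_params('wrist');T=pose(p,{'ee_rot':z['R'],'position':z['pos']})
ys,xs=np.where(d>0);P=dep(p,T,np.c_[xs,ys],d[ys,xs])
k=(abs(P[:,2]-60)<3)&(P[:,0]>585)&(P[:,0]<660)&(P[:,1]>-175)&(P[:,1]<-20)
q=P[k][:,:2];vx,vy,x,y=cv2.fitLine(q.astype(np.float32),1,0,.01,.01).ravel()
print(len(q),np.degrees(np.arctan2(vy,vx)),x,y,q.min(0),q.max(0))
"
```

```text
t 23.05 pos [ 660.4 -103.4  127.3] yaw -5.68 F [ 0.5  -0.46  0.66] open -0.1
[90. 63.] [   0    0  146  108 9824] z80 1.7 centre [ 544.7 -239.7    1.4] mean [ 548.6 -220.9    1. ] size [ 82.7 128.5   5.3]
[380. 239.] [363 223  35  32 870] z80 68.6 centre [692.5 -12.6  67.8] mean [692.1 -12.7  68.1] size [24.4 24.3  3.9]
t 23.1 pos [ 659.6 -105.4  127.5] yaw -5.79 F [-0.32 -0.37 -0.6 ] open 0.3
3701 73.64756 614.54407 -115.752174 [ 591.70667631 -174.98901021] [642.72074278 -37.17308345]
```

View pics/w9.png

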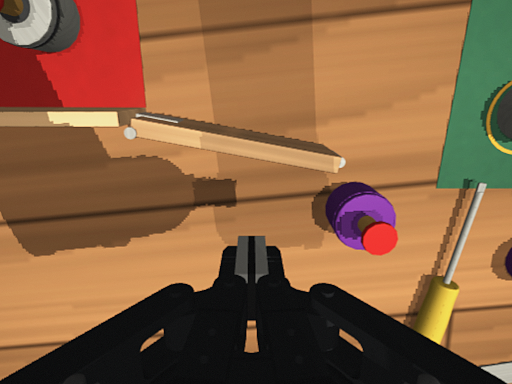

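The gate line is at 73.6° through the hinge, as computed. The fingers at about (660,-107) clear the gate face by about 25 mm, and the purple unit at (365,218) is well to the side. Lowering.

play_rows:
  rows:
    - [0, 1, 0, 0]
    - [0, 2.8, 0, 0]
    - [0, 4.8, 0, 0]
    - [0, 6.8, 0, 0]
    - [0, 8.4, 0, 0]
    - [0, 9.3, 0, 0]
    - [0, 9.7, 0, 0]
    - [0, 9.7, 0, 0]

```text
clock: 23.9
position: [659.3, -108.0, 31.4]
ee_rot: [[0.995, -0.001, 0.104], [-0.104, 0.0, 0.995], [-0.001, -1.0, -0.0]]
wrist_force: [-0.3, -0.0, 0.9]
opening: 0.1
```

```bash
python3 - <<'E'
from h import *
s=st(); c=np.array(s['position'])[:2]
yaw=np.radians(-5.95);tx=np.array([np.cos(yaw),np.sin(yaw)]);tz=np.array([-np.sin(yaw),np.cos(yaw)])
H=np.array([596.5,-177.6])
for th in (1.76,1.6,1.45,1.3,1.15,1.0,.85,.7,.55,.4,.3,.2,.12,.05,0):
    a=np.radians(174.2)-th; u=np.array([np.cos(a),np.sin(a)]); n=np.array([u[1],-u[0]])
    # support of finger box 11 x 15 in tool axes
    h=11*abs(n@tx)+15*abs(n@tz)
    r=88+ (1.76-th)/1.76*15
    P=H+u*r+n*(6+h); d=P-c
    print(th,P.round(),'tool x %.1f z %.1f cm'%(d@tx/10,d@tz/10))
E
```

```text
t 23.9 pos [ 659.3 -108.    31.4] yaw -5.97 F [-0.29 -0.03  0.91] open 0.1
1.76 [640. -99.] tool x -2.0 z 0.7 cm
1.6 [625. -91.] tool x -3.5 z 1.3 cm
1.45 [613. -87.] tool x -4.8 z 1.7 cm
1.3 [601. -84.] tool x -6.0 z 1.8 cm
1.15 [588. -82.] tool x -7.3 z 1.8 cm
1.0 [575. -83.] tool x -8.7 z 1.6 cm
0.85 [561. -86.] tool x -10.0 z 1.2 cm
0.7 [547. -91.] tool x -11.4 z 0.5 cm
0.55 [533. -98.] tool x -12.6 z -0.4 cm
0.4 [ 521. -109.] tool x -13.8 z -1.5 cm
0.3 [ 513. -117.] tool x -14.4 z -2.4 cm
0.2 [ 507. -126.] tool x -15.0 z -3.3 cm
0.12 [ 502. -134.] tool x -15.4 z -4.2 cm
0.05 [ 498. -141.] tool x -15.7 z -4.9 cm
0 [ 496. -146.] tool x -15.8 z -5.5 cm
```

play_rows:
  rows:
    - [-1, 0, 0.3, 0]
    - [-2, 0, 0.7, 0]
    - [-3, 0, 1.1, 0]
    - [-4, 0, 1.4, 0]
    - [-5, 0, 1.7, 0]
    - [-6, 0, 1.8, 0]
    - [-7.2, 0, 1.8, 0]
    - [-8.2, 0, 1.7, 0]

```text
clock: 24.7
position: [578.8, -81.9, 31.9]
ee_rot: [[0.995, -0.0, 0.103], [-0.103, 0.0, 0.995], [-0.0, -1.0, 0.0]]
wrist_force: [0.9, -0.2, -0.8]
opening: 0.1
```

play_rows:
  rows:
    - [-0.9, 0, -0.2, 0]
    - [-1.8, 0, -0.5, 0]
    - [-2.6, 0, -0.9, 0]
    - [-3.4, 0, -1.3, 0]
    - [-4.2, 0, -1.9, 0]
    - [-5, 0, -2.6, 0]
    - [-5.6, 0, -3.2, 0]
    - [-6, 0, -3.7, 0]

```text
clock: 25.5
position: [515.3, -113.7, 31.7]
ee_rot: [[0.995, -0.001, 0.104], [-0.104, -0.0, 0.995], [-0.001, -1.0, -0.0]]
wrist_force: [0.6, 0.6, 0.3]
opening: -0.2
```

```bash
python3 -c "
from h import *
st();snap('scene','s3')
a=cv2.imread('pics/s3.png')[140:290,120:420];cv2.imwrite('pics/s3c.png',cv2.resize(a,(800,400)))"
```

```text
t 25.5 pos [ 515.3 -113.7   31.7] yaw -5.99 F [0.63 0.57 0.27] open -0.2
```

View pics/s3c.png

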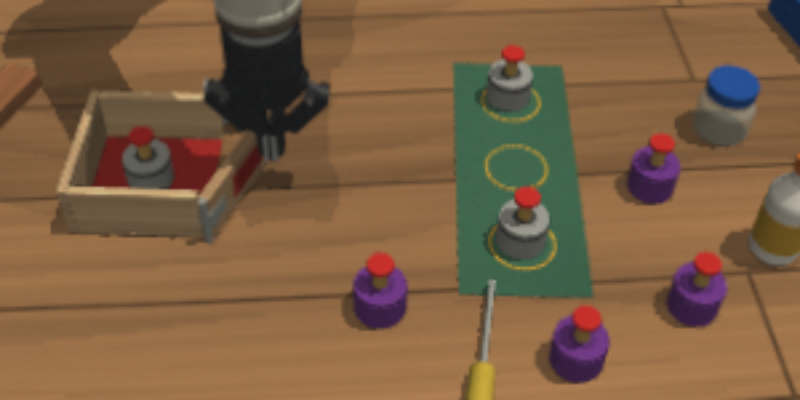

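The gate is following the finger, now at about 0.3 rad. I'll push on through the catch.

play_rows:
  rows:
    - [-0.4, 0, -0.6, 0]
    - [-0.7, 0, -1.1, 0]
    - [-1, 0, -1.6, 0]
    - [-1.2, 0, -2, 0]
    - [-1.3, 0, -2.3, 0]
    - [-1.4, 0, -2.6, 0]
    - [-1.5, 0, -2.8, 0]
    - [-1.5, 0, -3, 0]

```text
clock: 26.35
position: [498.9, -139.2, 31.8]
ee_rot: [[0.995, 0.001, 0.102], [-0.102, 0.002, 0.995], [0.001, -1.0, 0.002]]
wrist_force: [2.4, 6.6, 0.9]
opening: 0.2
```

play_rows:
  rows:
    - [0, 0, -0.1, 0]
    - [0, 0, -0.2, 0]
    - [0, 0, -0.3, 0]
    - [0, 0, -0.4, 0]
    - [0, 0, -0.45, 0]
    - [0, 0, -0.45, 0]
    - [0, 0, -0.45, 0]
    - [0, 0, -0.45, 0]

```text
clock: 27.15
position: [497.7, -146.0, 31.8]
ee_rot: [[0.995, -0.0, 0.104], [-0.104, -0.0, 0.995], [-0.0, -1.0, -0.0]]
wrist_force: [0.1, 0.3, 0.2]
opening: -0.0
```

The force rose to 6.6 N and then dropped to zero, so the catch seems to have snapped. I'm backing off and checking.

play_rows:
  rows:
    - [0, 0, 0.5, 0]
    - [0, 0, 1.5, 0]
    - [0, 0, 3, 0]
    - [0, -1, 4, 0]
    - [0, -3, 4.5, 0]
    - [0, -6, 4.5, 0]
    - [0, -9, 4.5, 0]
    - [0, -11, 4.5, 0]

```text
clock: 27.95
position: [503.5, -99.4, 144.6]
ee_rot: [[0.995, 0.003, 0.102], [-0.102, -0.0, 0.995], [0.003, -1.0, -0.0]]
wrist_force: [0.4, -0.2, 0.1]
opening: -0.1
```

play_rows:
  rows:
    - [0, -1.5, -0.5, 0]
    - [0, -3, -1.5, 0]
    - [0, -4, -3, 0]
    - [0, -4, -4.5, 0]
    - [0, -4, -6, 0]
    - [0, -4, -7, 0]
    - [0, -4, -7, 0]
    - [0, -4, -7, 0]

```text
clock: 28.75
position: [495.3, -169.4, 181.9]
ee_rot: [[0.995, -0.0, 0.103], [-0.103, 0.001, 0.995], [-0.0, -1.0, 0.001]]
wrist_force: [0.4, 0.2, 0.5]
opening: -0.0
```

```bash
python3 w.py w10; python3 -c "
from h import *
z=np.load('pics/w10.npz');d=z['d'];p=bot.camera_params('wrist');T=pose(p,{'ee_rot':z['R'],'position':z['pos']})
ys,xs=np.where(d>0);P=dep(p,T,np.c_[xs,ys],d[ys,xs])
th=np.radians(-5.8);ex=np.array([np.cos(th),np.sin(th)]);ey=np.array([-np.sin(th),np.cos(th)])
B=P[:,:2]-[515,-242];bx,by=B@ex,B@ey
k=(abs(P[:,2]-60)<3)&(abs(bx)<55)&(by>50)&(by<120)
x,y=bx[k],by[k];print('gate bay',len(x),np.polyfit(x,y,1),y.mean(),x.min(),x.max())
w=(abs(P[:,2]-60)<3)&(abs(bx)<60)&(by<-55)&(by>-90);print('back wall',np.polyfit(bx[w],by[w],1) if w.sum()>20 else w.sum())
snap('scene','s4')
a=cv2.imread('pics/s4.png')[140:290,120:420];cv2.imwrite('pics/s4c.png',cv2.resize(a,(800,400)))
"
```

```text
t 28.75 pos [ 495.3 -169.4  181.9] yaw -5.91 F [0.44 0.25 0.54] open -0.0
[179. 193.] [ 121  141  126  105 8488] z80 1.9 centre [ 518.9 -246.5    1.3] mean [ 515.6 -248.6    1.1] size [130.7 130.7   4.9]
t 28.8 pos [ 495.4 -169.2  181.9] yaw -5.87 F [-0.42 -0.05 -0.18] open -0.2
gate bay 1107 [-8.64500197e-03  7.28600473e+01] 73.01014964831025 -54.660373025252476 23.936612559067893
back wall [-1.52218959e-03 -6.80166566e+01]
```

View pics/w10.png

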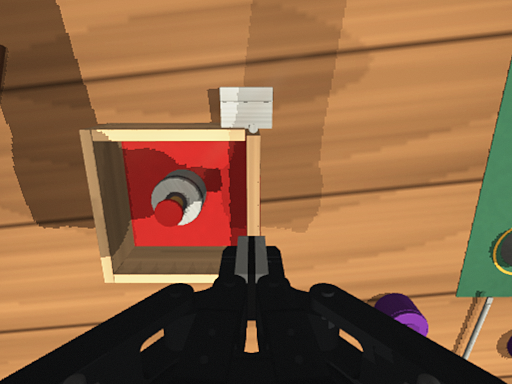

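View pics/s4c.png

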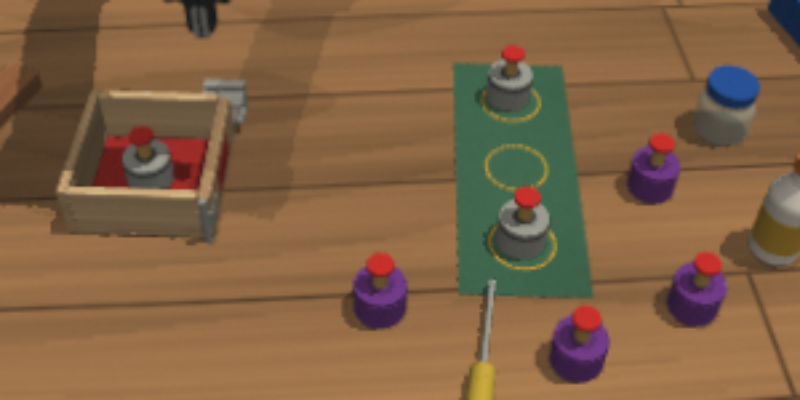

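The gate measures parallel to the bay front, with slope -0.009 rad at bay y of about 73 mm, and its end sits in the roller. The unit stands upright inside, the other two are still on their rings, and nothing else has moved. Handing in.

```bash
python3 -c "
from station import bot
print(bot.sign_off())"
```

```text
the job is handed in; nothing more can be done
None
```

The weakest plunger is in the reject bay with the gate shut on its catch. I handed the job in at about 29 s of the 72 s allowed; no verdict was reported.

- **Test:** I pressed the plungers from nearest to farthest:

| Plunger | Depth | Force |
|---|---|---|
| Nearest | about 8 mm | 5.2 N |
| Middle | about 17 mm | 5.3 N |
| Far | about 5 mm | 5.7 N |

  The force reading is noisy by roughly 0.5 to 1 N. The three depths still match the stated 5, 8 and 17 mm, so the middle one is the weakest.

- **Slide:** I gripped the middle plunger and slid it along the bench into the bay under 4–8 N of downward load. The gripper height stayed at 9 mm throughout, so it was not lifted. I let go with it upright, close to the centre of the bay.

- **Gate:** I pushed the gate's outer face until the force rose to about 6.6 N and then fell to zero as the catch snapped.

- **Last checks:** The gate lay within 0.01 rad of parallel to the bay front, with its end at the roller, and the reject plunger was upright inside. In the final scene picture, the two good plungers were on their rings and the objects in view looked unmoved. The gripper was at 182 mm, clear of everything. No check failed or disagreed beyond the 2 mm or so expected from the camera calibration.

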